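# Latch the board carriage of a test jig

## Robot

A 7-joint arm with a two-finger parallel gripper is mounted at the origin on a cart in front of the work surface, level with it; the furniture and walls round the work are solid. World frame = base frame: x ahead of the robot, y to its left, z up, the work surface at z = 0. Lengths are in m, angles in rad, forces in N, time in s.
With the tool pointing down it reaches from about 0.4 to 0.85 m from the base axis. Payload 4.5 kg.
Tool frame: the origin (TCP) lies at the centre of the arm's flange, where the gripper is bolted on; the fingertips stand 173 mm ahead of it and the grasp point (between the pads) lies 155 mm ahead of it (manip.pinch_z is the distance from the TCP to the grasp point, in m); z points along the fingers, y is the line along which they close (so a half turn about z gives the same grasp; the last joint's range is limited). The gripper opens to 85 mm and grips with 20 to 120 N. Pads are 22 mm wide; open, the fingers measure 114 mm over their backs; the gripper's body (76 mm by 85 mm) begins 54 mm behind the grasp point. The pads swing forward as they close: fully open they stand 13 mm farther back than shut.
Start: joints at [-1.104, 0.689, -0.195, 1.565, 0.157, 0.902, -0.215], TCP at [0.262, 0.567, 0.405] pointing down, gripper open.
Joint ranges: [-3.01, 3.01], [-0.46, 2.08], [-1.47, 1.51], [0.13, 2.56], [-1, 4.14], [0.04, 2.09], [-2.66, 2.66]. Speed limits (rad/s): [2.57, 2.57, 3.14, 3.14, 3.14, 3.14, 3.14].

## Interface

Orientations are given as [roll, pitch, yaw] about the fixed x, y, z axes, in that order (R = Rz(yaw) Ry(pitch) Rx(roll)).
In Python, from station import manip, vision gives the robot as it stands. Calls block until the motion is done:
- manip.movep(position, orientation): joint-space move of the TCP to a pose.
- manip.move_l(position, frame=None, max_speed=0.15, force_limit=None): straight line of the TCP; frame=None keeps the orientation; max_speed is the mean speed in m/s. With force_limit (N) it stops when the force on the tool has changed by that much, and returns True; else False.
- manip.move_j(angles): joint-space move.
- manip.gripper_open() and manip.close(): open the fingers fully, or close them until they stop; the grip force is fixed at half the most.
- manip.pause(seconds).
- manip.inverse_kinematics(position, orientation): joint angles nearest the present ones, or None.
- vision.capture(name): name is "scene" or "top"; returns a dict with "image" (384x512x3 uint8, red, green, blue), "intrinsics" (3x3 intrinsics, pixels), "k1" (the pictures are not rectified: a ray, as slopes to the right and down, at radius r is drawn at 1 + k1 r^2 times it, then the intrinsics apply), "world_from_camera" (4x4, takes a point from camera to world coordinates). Camera axes: x right, y up, looking along -z (the intrinsics and any distortion apply to the point x, -y, -z); pixel columns grow to the right and rows downward; lengths in m; the calibration is good to about 2 mm. A picture is of the moment at which its call begins. There is no depth.
A pose or a line that the arm cannot do raises manip.PlanningError and nothing moves.
- manip.hand_in(): hands the job in; it is judged then, once.
Trained networks look in a picture, given as the dict that the camera call returned (one of the last four; its "shot" number tells which), for a name from the list of things; names that differ only in an ending like _2 or _b are one class to them, and where a whole thing is asked for, a point or a joint stands for the part that bears it (a point fixed in the world has none). Each returns a list of dicts, best first, with "conf" (0 to 1); they miss things now and then, are a little off and sometimes report something else, mostly with a low value. They report only what shows in the picture. A call takes as long as a camera call.
- vision.search_frame(picture, name): "box" ([centre column, centre row, width, height] in pixels, round what is visible of it).
- vision.trace(picture, name): "pixels" (384x512 bool, what is visible of it) and "box" ([centre column, centre row, width, height] in pixels, round what is visible of it).
- vision.pinpoint(picture, name): "pixel" ([row, column] in pixels: a listed point, or the origin of a listed thing).
Readings, each from a call of its own:
- manip.read_clock(): time.
- manip.read_qpos(): joint angles.
- manip.read_qd(): joint speeds.
- manip.read_tau(): joint torques, N m.
- manip.read_tool_pos(): TCP position.
- manip.read_orientation(): TCP orientation.
- manip.read_ft_force(): force on the tool from outside, world axes, zero at the start.
- manip.read_wrist_torque(): the same for the moment, N m.
- manip.read_grip_width(): finger opening in m.
- manip.read_grip_force(): force on a finger pad.
Only numpy, scipy, OpenCV 4.12 (cv2) and the standard library are available. Lean on these libraries where they do the work, as an engineer would, in place of code of your own. Each camera call takes 0.05 s, during which the arm holds its last target. There are 200 camera calls.

## Task

Close the test jig on the bench: lift its pivoting latch bar by the upright thumb tab, carry the board carriage forward with the bar raised over the striker, press it gently into the rubber buffer until the tooth is past the striker, and let the bar drop fully into the catch so that the carriage stays latched when you let go. Do not ram the buffer or force the bar down on the striker, and leave the bottle, the spare board and the marker where they are.

Things in the scene. Friction and masses are not known exactly. Their poses are not given: they have to be found in the camera images.
- jig: Test jig screwed to the bench: aluminium base plate 300 x 150 x 12 mm with two steel guide rails (tops 34 mm above the bench). Origin: centre of the plate's underside. Its x axis is the way the carriage slides to close (from the rails towards the keeper), z up. No part of it stands over 87 mm with the bar down.
- carriage (a joint): Travel (m) of the grey board carriage (120 x 108 x 12 mm, 0.35 kg) along the jig's +x; 0 = fully back, its start. It carries the latch bar: push it by the bar's tab. A spring pushes it back throughout (1.5 N at 0, 4 N at 0.05); the slide is damped (1.5 N more per 10 mm/s). Nominal: meets the buffer at 0.049, tooth free to drop from 0.050; with the bar down it stops at 0.022.
- latch_bar (a joint): Angle (rad) of the steel latch bar (10 mm wide, 152 mm long, 0.09 kg) about its level pivot at the carriage's back; 0 = level, fully down (its start and end), grows as the free end lifts, to 0.7. It runs along the jig's +x; a tooth points down at its end, faces 132 and 140 mm ahead of the pivot, reaching 11 mm below the striker's top: clear above 0.09 rad. Falls by its own weight.
- latch_tab (a point): Grip point on the bar's upright thumb tab: steel, 10 mm thick (along the jig's y), 22 mm long (along x), round top. It lies 90 mm ahead of and 40 mm above the pivot (bar level), 72 mm above the bench, 14 mm below the tab's top, 23 mm above the bar. Turns with the bar: x along the bar to the tooth, y across the tab. Nothing within 60 mm to either side is higher than 42 mm.
- latch_pivot (a point): Pivot axis of the latch bar on the carriage (moves with the carriage), 32 mm above the bench, 27 mm to the -y side of the jig's middle line; the axis runs along the jig's y.
- keeper: Fixed foot plate (56 x 116 x 5 mm) at the jig's far end, axes as the jig's. On it sits the keeper block with striker and buffer, clamped by hand anywhere within 12 mm either side of its middle setting along x. The setting is NOT measured and must be felt: it shifts striker, buffer and the carriage's nominal numbers alike. Keeper, striker and buffer must never bear more than 15 N in all.
- striker_mid (a point): Middle of the striker's top in the block's middle setting (true place up to 12 mm off along the jig's x): an upright steel block in line with the latch bar, 20 mm long (x), 34 mm wide (y), top 36 mm above the bench. The tooth drops just beyond its far face.
- buffer_mid (a point): Middle of the sprung rubber buffer's face in the block's middle setting (true place up to 12 mm off along the jig's x): 18 mm across, faces the carriage. It gives 1 mm per 3 N. The tooth can drop once it is pressed in by 1 to 2 mm: about 8 N on it is right (12 N in all with the carriage's spring), to be kept up until the bar is down.
- flux_bottle: Loose yellow squeeze bottle, 38 mm across, 99 mm high, origin at the centre of its base; a bystander.
- spare_board: Loose green display board lying flat beside the jig, 49 x 94 x 6 mm (long along its y), origin at the centre of its underside; a bystander.
- marker_black: Loose black marker pen lying flat, 136 mm long (along its y), 13 mm thick, origin under its middle; a bystander.

How it is judged:
By the outcome, as a careful person would: the job done as asked, in the order asked, and still so for the second after the job is handed in, with the robot touching nothing.
It also fails if it takes over 67 s, if anything falls off the work surface, if the arm or the gripper's body presses on something with over 40 N, if the wrist force passes 120 N, or if a joint passes its speed limit or range.

## Working session

There is one attempt and no reset: what is moved stays moved. The work goes in short steps, each a Python script; the robot and the scene stay as the last script left them, time stands still between calls to the robot, and variables do not carry over. Pictures are saved under pics/ and viewed, at most 10 in all, crops included, and the job is handed in when it is done.

```bash
mkdir -p pics; ls; cat > h.py <<'E'
import numpy as np, cv2
from station import manip, vision
def ray(p,row,col):
    K=p["intrinsics"];k=p["k1"];d=np.array([(col-K[0][2])/K[0][0],(row-K[1][2])/K[1][1]])
    u=d.copy()
    for _ in range(30): u=d/(1+k*(u@u))
    T=np.array(p["world_from_camera"]);v=T[:3,:3]@np.array([u[0],-u[1],-1]);return T[:3,3],v
def atz(p,row,col,z):
    o,v=ray(p,row,col);return o+v*(z-o[2])/v[2]
E
python3 - <<'E'
from h import *
Z=dict(jig=0,latch_tab=.072,latch_pivot=.032,keeper=0,striker_mid=.036,buffer_mid=.03,flux_bottle=0,spare_board=0,marker_black=0)
ims=[]
for c in("scene","top"):
    p=vision.capture(c);im=cv2.cvtColor(p["image"],cv2.COLOR_RGB2BGR).copy()
    for n,z in Z.items():
        for r in vision.pinpoint(p,n)[:2]:
            a=r["pixel"];print(c,n,round(r["conf"],2),np.round(a,1),np.round(atz(p,*a,z),4))
    cv2.imwrite(f"pics/{c}.png",im)
print(manip.read_orientation(),manip.read_clock())
E
```

```text
pics
scene jig 0.82 [244.6 310.6] [ 0.5544 -0.1831  0.    ]
scene latch_tab 0.81 [222.4 314.4] [ 0.5335 -0.2005  0.072 ]
scene latch_pivot 0.8 [252.9 281.1] [ 0.4548 -0.1727  0.032 ]
scene keeper 0.9 [225.5 331.8] [ 0.6502 -0.1843  0.    ]
scene keeper 0.62 [220.8 260.5] [ 0.5743 -0.0357  0.    ]
scene striker_mid 0.65 [224.7 338.5] [ 0.6075 -0.2201  0.036 ]
scene buffer_mid 0.8 [217.2 315.3] [ 0.6164 -0.1582  0.03  ]
scene buffer_mid 0.66 [248.  400.8] [ 0.606  -0.3607  0.03  ]
scene flux_bottle 0.82 [247.8 400.7] [ 0.6515 -0.3489  0.    ]
scene spare_board 0.61 [220.4 263.5] [ 0.5798 -0.0405  0.    ]
scene marker_black 0.66 [285.9 349.5] [ 0.476  -0.3122  0.    ]
top jig 0.78 [210.3 314.3] [ 0.5541 -0.1678  0.    ]
top latch_tab 0.75 [214.4 333.3] [ 0.534 -0.204  0.072]
top latch_pivot 0.71 [252.6 316.9] [ 0.4417 -0.1691  0.032 ]
top latch_pivot 0.36 [236.5 368.1] [ 0.4843 -0.3011  0.032 ]
top keeper 0.7 [176.4 325.8] [ 0.6474 -0.1999  0.    ]
top striker_mid 0.67 [188.9 333.7] [ 0.6056 -0.2134  0.036 ]
top buffer_mid 0.82 [190.6 312.5] [ 0.6012 -0.159   0.03  ]
top flux_bottle 0.77 [176.9 380.1] [ 0.6496 -0.3496  0.    ]
top spare_board 0.84 [197.6 262.5] [ 0.5854 -0.0296  0.    ]
top marker_black 0.73 [240.3 367.4] [ 0.4768 -0.3084  0.    ]
[3.14149225e+00 1.71928223e-05 2.70885872e+00] 1.0
```

```bash
python3 - <<'E'
import cv2
a=cv2.imread("pics/top.png")[140:290,230:420];cv2.imwrite("pics/topc.png",cv2.resize(a,None,fx=4,fy=4,interpolation=cv2.INTER_CUBIC))
a=cv2.imread("pics/scene.png")[170:310,230:430];cv2.imwrite("pics/scenec.png",cv2.resize(a,None,fx=4,fy=4,interpolation=cv2.INTER_CUBIC))
E
```

```text
(no output)
```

View pics/topc.png

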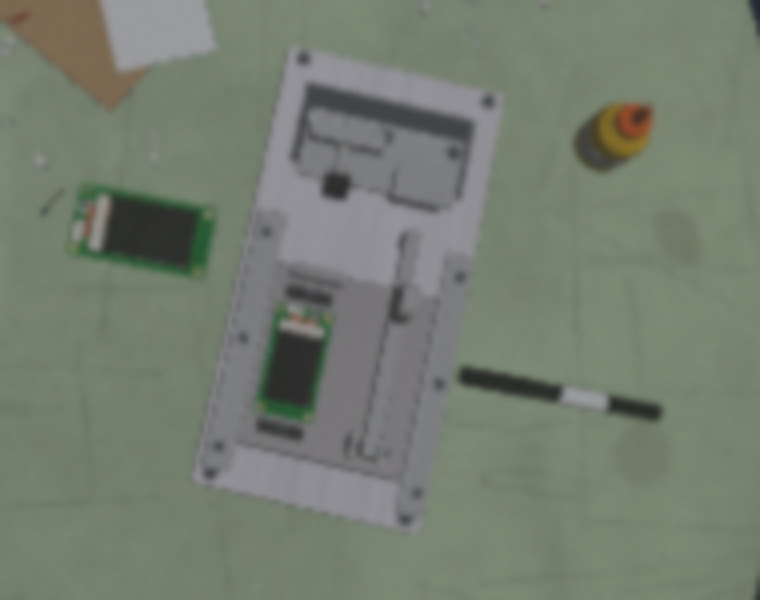

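View pics/scenec.png

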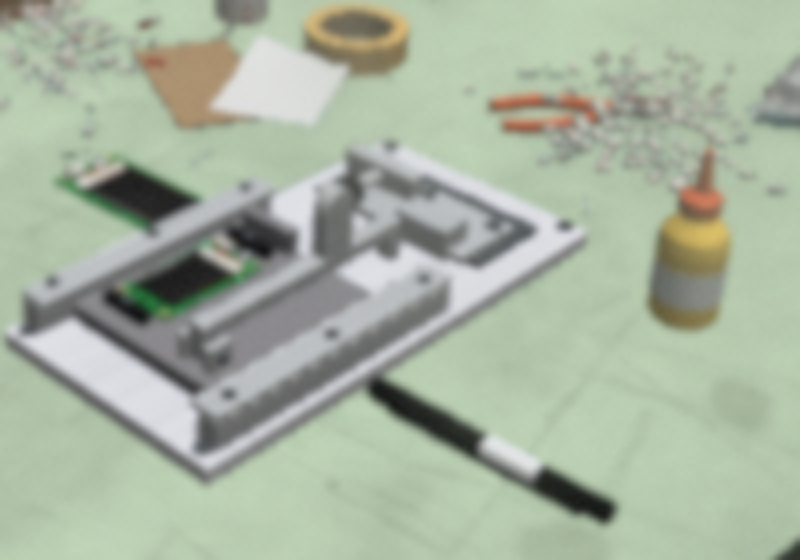

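```bash
python3 - <<'E'
from h import *
from scipy.optimize import least_squares
C=np.array([[.15,.075],[.15,-.075],[-.15,-.075],[-.15,.075]])
px={"top":([(290,47),(502,95),(418,530),(195,482)],(230,140)),"scene":([(388,143),(585,230),(208,467),(8,328)],(230,170))}
W={}
for c,(u,o) in px.items():
    p=vision.capture(c)
    W[c]=np.array([atz(p,(r+.5)/4-.5+o[1],(k+.5)/4-.5+o[0],.012)[:2] for k,r in u])
    tb=[ [r["conf"],*np.round(atz(p,*r["pixel"],.072),4)] for r in vision.pinpoint(p,"latch_tab")[:1]]
    def f(q,D=None):
        R=np.array([[np.cos(q[2]),-np.sin(q[2])],[np.sin(q[2]),np.cos(q[2])]]);return ((C@R.T+q[:2])-D).ravel()
    s=least_squares(f,[.55,-.18,-.2],args=(W[c],));q=s.x
    R=np.array([[np.cos(q[2]),-np.sin(q[2])],[np.sin(q[2]),np.cos(q[2])]])
    print(c,q.round(4),"resid",(s.fun*1000).round(1),"tab in jig",R.T@(np.array(tb[0][1:3])-q[:2]),tb)
    print(" ends", q[:2]+R@[.0,-.027])
    im=p["image"]
    m=vision.trace(p,"latch_tab")
    print([ (round(a["conf"],2),np.round(a["box"],1)) for a in m[:2]], "shape")
print(manip.read_clock())
E
```

```text
top [ 0.5526 -0.1756 -0.207 ] resid [ 2.1  1.3  1.4 -1.5 -3.1 -1.8 -0.4  2. ] tab in jig [-0.01925933 -0.03299635] [[0.75, np.float64(0.527), np.float64(-0.2039), np.float64(0.072)]]
 ends [ 0.54708063 -0.20199045]
[(0.54, array([325.5, 227.2,  15.3,  56.9]))] shape
scene [ 0.5517 -0.1761 -0.2191] resid [ 4.8  3.1  0.1 -3.6 -2.2 -0.5 -2.7  1. ] tab in jig [-0.00861404 -0.0255071 ] [[0.57, np.float64(0.5377), np.float64(-0.1991), np.float64(0.072)]]
 ends [ 0.54578366 -0.2024294 ]
[(0.71, array([303.1, 238.4,  50.8,  46.6]))] shape
1.3
```

View pics/g_scene.png

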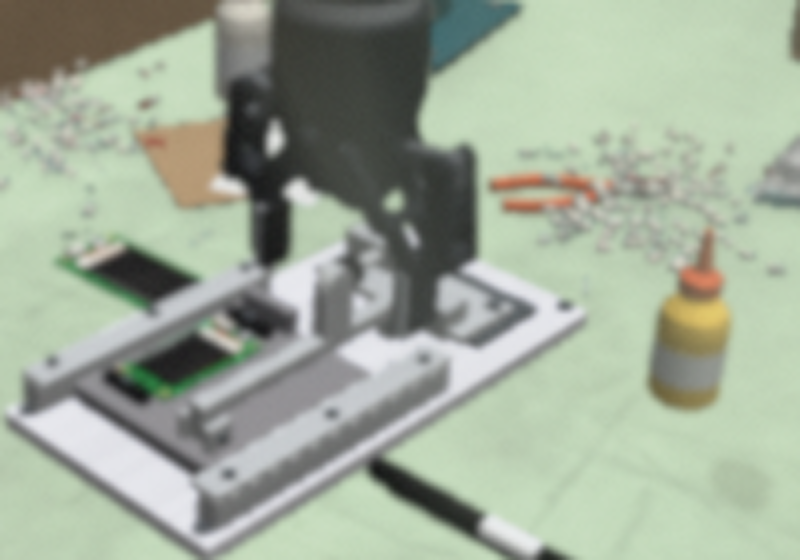

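The fingers straddle the tab: tips at about (268,262) and (410,330) in the crop, tab at (332,290), roughly midway. I'll close and check the side force.

```bash
python3 - <<'E'
from h import *
manip.close();f=st("closed")
dy=0
for i in range(4):
    if abs(f[1])<1.5: break
    dy+=np.sign(f[1])*.0007
    p,o=pose(0,0,dy);manip.move_l(p,max_speed=.02);f=st(f"dy {dy:.4f}")
E
```

```text
closed F [-0.52  1.87  0.6 ] xyz [0.     0.0005 0.0001] w 0.0092 t 6.44
dy 0.0007 F [-0.39  0.43  2.27] xyz [0.     0.0007 0.0001] w 0.0087 t 6.69
```

```bash
python3 - <<'E'
from h import *
for th in(.05,.1,.16):
    p,o=pose(0,th,.0007);print(manip.move_l(p,frame=o,max_speed=.02,force_limit=10));st(f"th {th}")
q=vision.capture("scene");a=cv2.cvtColor(q["image"],cv2.COLOR_RGB2BGR)[150:290,230:430]
cv2.imwrite("pics/lift.png",cv2.resize(a,None,fx=4,fy=4,interpolation=cv2.INTER_CUBIC))
E
```

```text
False
th 0.05 F [0.47 0.65 1.96] xyz [-0.0097  0.0007  0.0043] w 0.0093 t 7.38
False
th 0.1 F [0.85 0.82 2.66] xyz [-0.0198  0.0007  0.0081] w 0.009 t 8.06
False
th 0.16 F [0.48 0.56 3.73] xyz [-0.032   0.0007  0.0119] w 0.0094 t 8.85
```

View pics/lift.png

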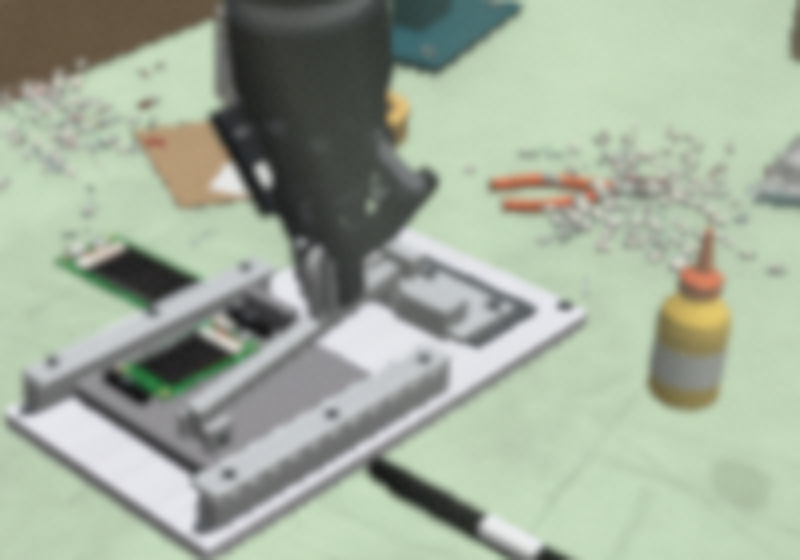

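The bar is visibly raised (free end near (325,320)) with the tab held, and the carriage has not moved. Next I'll carry it forward, short of the earliest buffer contact.

```bash
python3 - <<'E'
from h import *
for d in(.012,.022,.032):
    p,o=pose(d,.16,.0007);r=manip.move_l(p,max_speed=.012,force_limit=7);f=st(f"d {d} {r}")
    if r: break
manip.pause(.3);st("still")
E
```

```text
d 0.012 False F [-3.54  0.97  2.59] xyz [-0.0199  0.0006  0.0118] w 0.0094 t 10.05
d 0.022 False F [-3.36  0.31  1.11] xyz [-0.0099  0.0006  0.0119] w 0.0088 t 11.03
d 0.032 False F [-3.43  0.57  1.1 ] xyz [-0.0001  0.0006  0.0119] w 0.009 t 12.02
still F [-2.68  0.18  1.52] xyz [0.0001 0.0006 0.0119] w 0.0085 t 12.32
```

```bash
python3 - <<'E'
from h import *
d=.032;hit=False
while d<.068:
    d+=.0004 if hit else .001
    p,o=pose(d,.16,.0007);r=manip.move_l(p,max_speed=.006,force_limit=7);manip.pause(.08)
    f=F();e=-f[0]+.4-(1.5+50*d)
    print(round(d,4),r,f,round(e,2))
    if e>1.2: hit=True
    if e>7.5: break
manip.pause(.3);st("end")
open("d.txt","w").write(str(d))
E
```

```text
0.033 False [-3.14 -0.3   1.36] 0.39
0.034 False [-3.65 -0.36  1.53] 0.85
0.035 False [-3.3  -0.39  1.02] 0.45
0.036 False [-3.67 -1.31  0.1 ] 0.77
0.037 False [-2.85 -0.23  0.99] -0.1
0.038 False [-3.85 -0.87  1.56] 0.85
0.039 False [-3.76 -2.13  1.77] 0.71
0.04 False [-4.24 -1.62  1.53] 1.14
0.041 False [-3.03 -2.73  1.75] -0.12
0.042 False [-3.73 -1.99  1.6 ] 0.53
0.043 False [-3.34 -2.51  1.4 ] 0.09
0.044 False [-4.17 -2.51  1.88] 0.87
0.045 False [-3.89 -1.61  1.52] 0.54
0.046 False [-3.86 -1.76  1.54] 0.46
0.047 False [-4.65 -1.37  0.7 ] 1.2
0.0474 False [-4.95 -2.84  1.37] 1.48
0.0478 False [-3.85 -3.76  1.14] 0.36
0.0482 False [-4.69 -2.45  2.17] 1.18
0.0486 False [-4.03 -2.54  0.97] 0.5
0.049 False [-3.73 -2.36  1.4 ] 0.18
0.0494 False [-3.69 -2.44  3.09] 0.12
0.0498 False [-5.13 -3.08  1.02] 1.54
0.0502 False [-4.12 -3.61  1.73] 0.51
0.0506 False [-4.98 -2.41  1.81] 1.35
0.051 False [-5.67 -2.91  1.95] 2.02
0.0514 False [-5.39 -1.46  1.28] 1.72
0.0518 False [-6.47 -2.95  1.79] 2.78
0.0522 False [-6.29 -2.7   1.8 ] 2.58
0.0526 False [-6.91 -2.55  2.41] 3.18
0.053 False [-7.35 -1.34  1.72] 3.6
0.0534 False [-7.66 -2.34  2.73] 3.89
0.0538 False [-7.38 -1.77  2.6 ] 3.59
0.0542 False [-7.71 -2.77  2.92] 3.9
0.0546 False [-7.66 -1.67  0.47] 3.83
0.055 False [-9.35 -1.51 -0.2 ] 5.5
0.0554 False [-9.2  -1.26  0.33] 5.33
0.0558 False [-9.27 -2.47  1.77] 5.38
0.0562 False [-9.9  -1.99  0.59] 5.99
0.0566 False [-10.11  -1.07   0.73] 6.18
0.057 False [-10.78  -0.94   0.91] 6.83
0.0574 False [-8.96 -1.28 -1.22] 4.99
0.0578 False [-10.39  -2.35  -1.21] 6.4
0.0582 False [-10.92  -1.22  -1.24] 6.91
0.0586 False [-11.59  -0.81  -0.44] 7.56
end F [-10.88  -1.54  -1.51] xyz [0.0229 0.0008 0.01  ] w 0.0093 t 28.28
```

```bash
python3 - <<'E'
from h import *
d=float(open("d.txt").read());print(manip.read_orientation(),pose(d,.16)[1])
th=.16;n=0
while th>1e-6:
    th=max(0,th-.016);p,o=pose(d,th,.0007)
    r=manip.move_l(p,frame=o,max_speed=.012,force_limit=5);f=F()+0
    print(round(th,3),round(d,4),r,f)
    if r or f[2]>5: break
    e=11.3+f[0]     # >0: push more
    d+=np.clip(e*.0004,-.0008,.0008)
manip.pause(.2);st("end");print(manip.read_orientation(),o)
open("d.txt","w").write(f"{d} {th}")
q=vision.capture("scene");a=cv2.cvtColor(q["image"],cv2.COLOR_RGB2BGR)[150:290,230:430]
cv2.imwrite("pics/low.png",cv2.resize(a,None,fx=4,fy=4,interpolation=cv2.INTER_CUBIC))
E
```

```text
[-3.14063829  0.14963672  2.93075583] [-3.14159265  0.16        2.93059265]
0.144 0.0586 False [-10.8   -1.66  -1.22]
0.128 0.0588 False [-11.12  -1.36  -2.22]
0.112 0.0589 False [-10.85  -0.95  -0.68]
0.096 0.0591 False [-10.97  -2.4   -2.  ]
0.08 0.0592 False [-11.04  -2.03  -1.84]
0.064 0.0593 False [-12.4   -0.66  -2.23]
0.048 0.0588 False [-11.52  -1.9   -1.88]
0.032 0.0588 False [-11.61  -1.81  -3.04]
0.016 0.0586 True [-6.    0.07  9.27]
end F [-5.15  0.08  7.06] xyz [ 0.0496  0.0008 -0.0002] w 0.0092 t 32.25
[-3.14011034  0.00555462  2.93089051] [-3.14159265  0.016       2.93059265]
```

View pics/low.png

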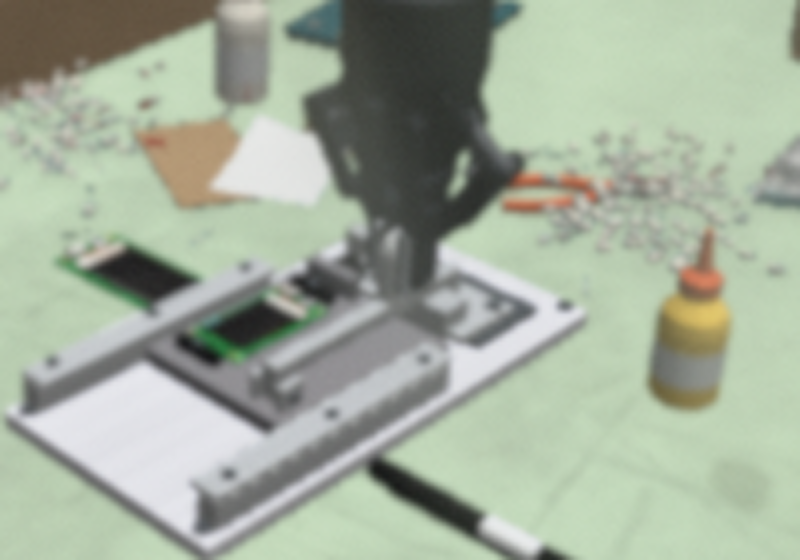

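The picture shows the carriage forward and the bar level, and the bar went down past 0.03 rad without any upward force. I'll relieve the downward press, then back off gently to test the latch.

```bash
python3 - <<'E'
from h import *
d,th=map(float,open("d.txt").read().split())
t=np.array(manip.read_tool_pos());up=0
for i in range(4):
    if F()[2]<2.5: break
    up+=.0005;p,o=pose(d,th,.0007,up);manip.move_l(p,frame=o,max_speed=.01);st(f"up {up}")
for i in range(14):
    d-=.0005;p,o=pose(d,th,.0007,up);manip.move_l(p,frame=o,max_speed=.008);f=st(f"back {d:.4f}")
    if f[0]>.3: break
open("d.txt","w").write(f"{d} {th} {up}")
E
```

```text
up 0.0005 F [-13.17  -1.8   -0.45] xyz [0.0519 0.0008 0.    ] w 0.0089 t 33.28
back 0.0581 F [-1.286e+01 -1.130e+00 -1.000e-02] xyz [0.0516 0.0008 0.0001] w 0.0093 t 33.53
back 0.0576 F [-12.87  -1.39  -1.27] xyz [0.0513 0.0008 0.0001] w 0.0095 t 33.78
back 0.0571 F [-11.46  -1.12  -2.1 ] xyz [0.051  0.0007 0.0001] w 0.0091 t 34.03
back 0.0566 F [-10.38  -2.06  -2.39] xyz [0.0507 0.0007 0.0001] w 0.0093 t 34.28
back 0.0561 F [-10.13  -1.7   -2.77] xyz [0.0504 0.0007 0.0001] w 0.0091 t 34.53
back 0.0556 F [-9.25 -1.54 -3.59] xyz [0.0501 0.0007 0.0001] w 0.0092 t 34.78
back 0.0551 F [-8.78 -2.21 -3.91] xyz [0.0498 0.0007 0.0002] w 0.0088 t 35.03
back 0.0546 F [-8.32 -1.92 -4.91] xyz [0.0495 0.0007 0.0002] w 0.0092 t 35.28
back 0.0541 F [-8.2  -1.61 -4.98] xyz [0.0491 0.0007 0.0002] w 0.0092 t 35.53
back 0.0536 F [-6.34 -2.24 -6.79] xyz [0.0488 0.0007 0.0003] w 0.0095 t 35.78
back 0.0531 F [-5.81 -2.3  -5.  ] xyz [0.0486 0.0007 0.0004] w 0.009 t 36.03
back 0.0526 F [-5.66 -2.56 -5.28] xyz [0.0483 0.0006 0.0004] w 0.0092 t 36.28
back 0.0521 F [-5.44 -2.09 -5.63] xyz [0.0481 0.0006 0.0005] w 0.0091 t 36.53
back 0.0516 F [-4.82 -2.7  -7.38] xyz [0.0479 0.0006 0.0008] w 0.0093 t 36.78
```

```bash
python3 - <<'E'
from h import *
d,th,up=map(float,open("d.txt").read().split())
for i in range(6):
    if F()[2]>-1.5: break
    up-=.0005;p,o=pose(d,th,.0007,up);manip.move_l(p,frame=o,max_speed=.01);st(f"up {up}")
for i in range(8):
    d-=.0005;p,o=pose(d,th,.0007,up);manip.move_l(p,frame=o,max_speed=.008);f=st(f"back {d:.4f}")
    if f[0]>-.5: break
    if f[2]<-2: up-=.0005
print(manip.read_orientation(),o)
open("d.txt","w").write(f"{d} {th} {up}")
E
```

```text
up 0.0 F [-5.37 -2.3  -5.39] xyz [0.0479 0.0007 0.0006] w 0.009 t 37.03
up -0.0005 F [-5.71 -2.12 -4.45] xyz [0.048  0.0007 0.0003] w 0.0088 t 37.28
up -0.001 F [-5.5  -3.12 -0.72] xyz [0.0481 0.0007 0.0002] w 0.0092 t 37.53
back 0.0511 F [-4.37 -2.48 -3.25] xyz [0.0479 0.0007 0.0002] w 0.009 t 37.78
back 0.0506 F [-5.4  -3.3   0.45] xyz [0.0477 0.0007 0.0002] w 0.0091 t 38.03
back 0.0501 F [-2.66 -3.08 -0.98] xyz [0.0475 0.0006 0.0002] w 0.0092 t 38.28
back 0.0496 F [ 1.64 -3.45 -2.85] xyz [0.0473 0.0006 0.0002] w 0.0092 t 38.53
[3.14137674 0.01850094 2.93045739] [-3.14159265  0.016       2.93059265]
```

Latched: Fx reversed without the carriage following. I'll seat the bar again with the tooth unloaded, so it is fully down, then release.

```bash
python3 - <<'E'
from h import *
d,th,up=map(float,open("d.txt").read().split())
def go(m=""):
    p,o=pose(d,th,.0003,up);manip.move_l(p,frame=o,max_speed=.012);return st(f"{m} {d:.4f} {th:.3f} {up:.4f}")
th=.004;d=.0515;f=go("fwd")
for i in range(8):
    if f[0]<-9: break
    d+=.0007;f=go("fwd")
for i in range(8):
    if f[2]>3: break
    up-=.0004;f=go("down")
for i in range(16):
    if f[0]>-1.: break
    d-=.0006
    if f[2]<1: up-=.0004
    if f[2]>5: up+=.0004
    f=go("back")
print(manip.read_orientation())
open("d.txt","w").write(f"{d} {th} {up}")
E
```

```text
fwd 0.0515 0.004 -0.0015 F [-6.57 -2.83  8.18] xyz [ 0.0501  0.0007 -0.0002] w 0.009 t 39.05
fwd 0.0522 0.004 -0.0015 F [-6.58 -1.78  9.56] xyz [ 0.0505  0.0007 -0.0003] w 0.0091 t 39.3
fwd 0.0529 0.004 -0.0015 F [-7.84 -1.96  9.75] xyz [ 0.0509  0.0007 -0.0003] w 0.0087 t 39.55
fwd 0.0536 0.004 -0.0015 F [-8.96 -2.1   9.02] xyz [ 0.0513  0.0007 -0.0003] w 0.0092 t 39.8
fwd 0.0543 0.004 -0.0015 F [-9.24 -3.64 11.08] xyz [ 0.0518  0.0008 -0.0004] w 0.0089 t 40.05
back 0.0537 0.004 -0.0011 F [-8.25 -2.99  8.59] xyz [ 0.0513  0.0007 -0.0003] w 0.0089 t 40.3
back 0.0531 0.004 -0.0007 F [-7.52 -1.56  6.38] xyz [ 0.0508  0.0007 -0.0002] w 0.009 t 40.55
back 0.0525 0.004 -0.0003 F [-7.16 -1.88  2.41] xyz [ 0.0504  0.0007 -0.0001] w 0.0089 t 40.8
back 0.0519 0.004 -0.0003 F [-4.96 -3.31  1.2 ] xyz [ 0.0502  0.0006 -0.0001] w 0.0094 t 41.05
back 0.0513 0.004 -0.0003 F [-5.32 -2.42  0.66] xyz [ 0.05    0.0006 -0.0001] w 0.0089 t 41.3
back 0.0507 0.004 -0.0007 F [-4.72 -2.91  3.06] xyz [ 0.0498  0.0006 -0.0001] w 0.0093 t 41.55
back 0.0501 0.004 -0.0007 F [-2.5  -1.26  3.68] xyz [ 0.0496  0.0006 -0.0001] w 0.0091 t 41.8
back 0.0495 0.004 -0.0007 F [-0.71 -1.17  2.71] xyz [ 0.0494  0.0005 -0.0001] w 0.0093 t 42.05
[3.14100122 0.00594801 2.93070854]
```

Seated and unloaded, with no forward push left and a slight downward press. I'll open, retreat straight up and look.

```bash
python3 - <<'E'
from h import *
manip.gripper_open();st("open")
t=np.array(manip.read_tool_pos());manip.move_l(t+[0,0,.12],max_speed=.1);manip.move_l(t+[-.12,.2,.2],max_speed=.25);st("up")
for c in("scene","top"):
    q=vision.capture(c);a=cv2.cvtColor(q["image"],cv2.COLOR_RGB2BGR)[150:290,230:430]
    for n,z in(("latch_tab",.072),("latch_pivot",.032),("flux_bottle",0),("spare_board",0),("marker_black",0)):
        for r in vision.pinpoint(q,n)[:1]:print(c,n,atz(q,*r["pixel"],z).round(4))
    cv2.imwrite(f"pics/fin_{c}.png",cv2.resize(a,None,fx=4,fy=4,interpolation=cv2.INTER_CUBIC))
E
```

```text
open F [-0.02 -0.07  0.58] xyz [ 0.0487  0.0003 -0.0003] w 0.0852 t 42.77
up F [ 0.07 -0.15 -0.61] xyz [-0.1097  0.1695  0.1991] w 0.0854 t 45.26
scene latch_tab [ 0.5928 -0.2066  0.072 ]
scene latch_pivot [ 0.4988 -0.1889  0.032 ]
scene flux_bottle [ 0.6498 -0.3443  0.    ]
scene spare_board [ 0.5789 -0.0409  0.    ]
scene marker_black [ 0.4836 -0.3115  0.    ]
top latch_tab [ 0.5798 -0.209   0.072 ]
top latch_pivot [ 0.497  -0.1876  0.032 ]
top flux_bottle [ 0.6433 -0.3568  0.    ]
top marker_black [ 0.4839 -0.3081  0.    ]
```

View pics/fin_scene.png

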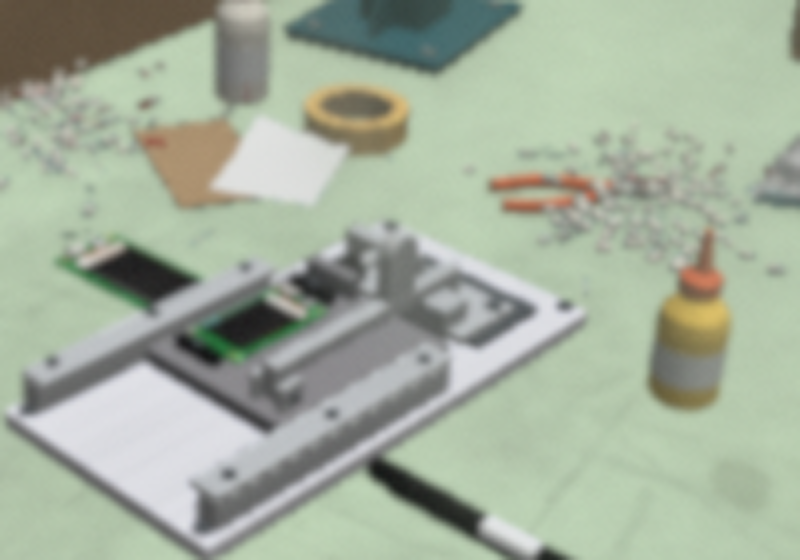

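The carriage has stayed forward (board at (255,325) in the crop, pivot at (275,380)), the bar is level with its tab upright at (398,260), and the bystanders have not moved.

```bash
python3 -c "
from h import *
print(manip.hand_in(),manip.read_clock())"
```

```text
the job is handed in; nothing more can be done
the job is handed in; nothing more can be done
```

The jig is closed: the carriage stayed forward with the bar level in the catch after I let go, the bystanders show no visible movement, and the job was handed in at about 45 s, with a peak forward force of about 13 N at the wrist.

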